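# Check in three sample vials

### The job

Check in the three samples in the rack: with the fingertips, press lightly straight down on the red cap, then the yellow cap, then the blue cap, each until its vial has sunk to the stop, where it stays. Leave the white-capped vial up, lift none of the vials, and do not disturb the flask and the beaker standing beside the rack.

Things in the scene. Friction and masses are not known exactly. Their poses are not given: they have to be found in the camera images.
- rack: fixed white block, a sample rack, 62 x 236 mm, 44 mm high; origin: centre of its underside on the table; four 27 mm wells in a row along its y, at y = -90, -30, +30, +90 mm, x = 0. Vials are loose in them (2 mm play) on stiff seats: a seat slides down under about 4 N, 10 mm to its stop, and stays where pushed; its pad gives a further 4 mm per 16 N and springs back. Over 35 N is too hard
- vial_red: glass sample vial with a red cap, upright in one of the rack's wells (which one varies); to be pressed; cap 25 mm diameter, 58 mm tall in all; origin: centre of its underside, z up its axis; the flat cap top is 58 mm above the origin. At the start the origin is 22 mm above the table, cap top at 80 mm; checked in, 10 mm lower
- vial_yellow: glass sample vial with a yellow cap, upright in one of the rack's wells (which one varies); to be pressed; cap 25 mm diameter, 58 mm tall in all; origin: centre of its underside, z up its axis; the flat cap top is 58 mm above the origin. At the start the origin is 22 mm above the table, cap top at 80 mm; checked in, 10 mm lower
- vial_blue: glass sample vial with a blue cap, upright in one of the rack's wells (which one varies); to be pressed; cap 25 mm diameter, 58 mm tall in all; origin: centre of its underside, z up its axis; the flat cap top is 58 mm above the origin. At the start the origin is 22 mm above the table, cap top at 80 mm; checked in, 10 mm lower
- vial_white: glass sample vial with a white cap, upright in one of the rack's wells (which one varies); a bystander, to stay up; cap 25 mm diameter, 58 mm tall in all; origin: centre of its underside, z up its axis; the flat cap top is 58 mm above the origin. At the start the origin is 22 mm above the table, cap top at 80 mm; checked in, 10 mm lower
- flask: small empty round glass flask, 60 mm diameter, 77 mm tall, loose on the table past one end of the rack; bystander; origin at the centre of its underside
- beaker: small empty glass beaker, 46 mm diameter, 58 mm tall, loose on the table past the other end of the rack; bystander; origin at the centre of its underside

How it is judged:
By the outcome, as a careful person would: the job done as asked, in the order asked, and still so for the second after the job is handed in, with the robot touching nothing.
It also fails if it takes over 48 s, if anything falls off the work surface, if the arm or the gripper's body presses on something with over 40 N, if the wrist force passes 120 N, or if a joint passes its speed limit or range.

### The arm

A 6-joint arm with a two-finger parallel gripper is mounted at the origin on a cart in front of the work surface, level with it; the furniture and walls round the work are solid. World frame = base frame: x ahead of the robot, y to its left, z up, the work surface at z = 0. Lengths are in m, angles in degrees, forces in N, time in s.
With the tool pointing down it reaches from about 0.3 to 0.875 m from the base axis. Payload 6.4 kg.
Tool frame: the origin (TCP) lies between the finger pads; the fingertips stand 8 mm ahead of it and the grasp point (between the pads) lies 11 mm behind it (manip.nose_length is the distance from the TCP to the fingertips, in m); z points along the fingers, y is the line along which they close (so a half turn about z gives the same grasp; the last joint's range is limited). The gripper opens to 88 mm and grips with 3 to 60 N. Pads are 18 mm wide; open, the fingers measure 123 mm over their backs; the gripper's body (75 mm by 187 mm) begins 45 mm behind the grasp point.
Start: joints at [-77.137, 10.359, 92.074, -0, 77.567, -11.82], TCP at [0.24, -0.522, 0.247] pointing down, gripper open.
Joint ranges: [-171.53, 171.53], [-51.25, 118.39], [17.06, 147.69], [-65.23, 245.23], [0, 150.52], [-178.68, 178.68]. Speed limits (degrees/s): [147.25, 147.25, 172.46, 180, 180, 180].

### API

Orientations are given as a 3x3 rotation matrix whose columns are the frame's x, y, z axes.
In Python, from plant import manip, viewer, nets gives the robot as it stands.
- The arm moves only by the tool servo_tool, never from a script. Its argument "commands" is a list of rows, each a list of 3 entries, a list of its own where there are three numbers: the shift along the tool's x, y, z in normalised numbers (1 is 600 mm), then the turn about the tool's z in a scale on which 1.0 is pi rad, then the finger opening in m, from 0 to 0.0881. In form: [[[dx, dy, dz], roll, claw], ...]. A call has 1 to 20 rows; each row is the pose to reach, as a shift and turn from the pose commanded when the call began, along the tool's axes at that moment; what a row does not reach only later rows make up. A row lasts 1/8 s, in which the tool goes at most 62.5 mm and 10.7 degrees, less where a joint would pass 70% of its speed; a pose out of reach is approached as far as the arm can. A call with a gripper value outside its range is refused whole. The fingers move at their own pace and stop on an object; "newtons" is the grip in N (left out, the last holds). Time passes only in rows, so rows that repeat a pose let the fingers close. It gives the time, the measured TCP pose, the force, the opening and the grip force at its end, in the units of the state.
- manip.state(): the state, without advancing time (a new reading comes with each control period).
- viewer.camera(name): name is "scene" or "top" or "wrist"; returns a dict with "color" (480x640x3 uint8, red, green, blue), "camera_matrix" (3x3 intrinsics, pixels), "dist_coeffs" ([k1, k2, p1, p2, k3] as OpenCV has them; the pictures are not rectified), "rvec" (rotation vector, rad) and "tvec" (3), from world to camera coordinates, as OpenCV has them; the wrist camera has in their place "T_tool_cam" (4x4, takes a point from camera to tool coordinates, whose origin is the TCP and whose axes are the flange's). Camera axes: x right, y down, z forward; pixel columns grow to the right and rows downward; lengths in m; the calibration is good to about 2 mm. A picture is of the moment at which its call begins: read the wrist's pose just before it. There is no depth.
- manip.sign_off(): hands the job in; it is judged then, once.
Trained networks look in the newest picture that a camera, given by its name, has taken for a name from the list of things; names that differ only in an ending like _2 or _b are one class to them, and where a whole thing is asked for, a point or a joint stands for the part that bears it (a point fixed in the world has none). Each returns a list of dicts, best first, with "conf" (0 to 1); they miss things now and then, are a little off and sometimes report something else, mostly with a low value. They report only what shows in the picture. A call takes as long as a camera call.
- nets.trace(camera, thing): "mask" (480x640 bool, what is visible of it) and "extent" ([left, top, right, bottom] in pixels, round what is visible of it).
The state is a dict: "clock": time; "joint_positions": joint angles; "qd": joint speeds; "joint_torque": joint torques, N m; "position": TCP position; "tcp_rot": TCP orientation; "ft_force": force on the tool from outside, world axes, zero at the start; "torque": the same for the moment, N m; "finger_gap": finger opening in m; "grip_force": force on a finger pad.
Only numpy, scipy, OpenCV 4.12 (cv2) and the standard library are available. Lean on these libraries where they do the work, as an engineer would, in place of code of your own. Each camera call takes 0.05 s, during which the arm holds its last target. There are 200 camera calls.

## Working session

There is one attempt and no reset: what is moved stays moved. The work goes in short steps, Python scripts to look and compute and a tool call to move; the robot and the scene stay as the last step left them, time stands still between calls to the robot, and variables do not carry over. Pictures are saved under pics/ and viewed, at most 10 in all, crops included, and the job is handed in when it is done.

Besides the shell and the picture viewer there is one more tool, called after ">>>" as name(argument=value, ...), one argument or row to a line, values as JSON. servo_tool: Moves the arm, as the interface text tells. Its arguments: {"type":"object","properties":{"commands":{"type":"array"},"newtons":{"type":"number"}},"required":["commands"]}

```bash
mkdir -p pics; cat > h.py <<'E'
import numpy as np, cv2
from plant import manip, viewer, nets
def cam(n): return viewer.camera(n)
def ray(c,uv):
    p=cv2.undistortPoints(np.array([[uv]],float),c["camera_matrix"],c["dist_coeffs"])[0,0]
    R=cv2.Rodrigues(np.array(c["rvec"],float))[0]; t=np.array(c["tvec"],float).ravel()
    return -R.T@t, R.T@np.array([*p,1])
def atz(c,uv,z):
    o,d=ray(c,uv); return o+d*(z-o[2])/d[2]
E
python3 - <<'E'
from h import *
np.set_printoptions(precision=4,suppress=True)
s=manip.state(); print(s["clock"],s["position"],s["tcp_rot"],s["ft_force"],s["finger_gap"],manip.nose_length)
ims=[]
for n in("top","scene"):
    c=cam(n); cv2.imwrite(f"pics/{n}0.png",c["color"][:,:,::-1])
    for t in("vial_red","vial_yellow","vial_blue","vial_white","rack","flask","beaker"):
        for r in nets.trace(n,t)[:2]:
            m=r["mask"]; v,u=np.nonzero(m)
            print(n,t,round(r["conf"],2),r["extent"],m.sum(),atz(c,(u.mean(),v.mean()),.08))
E
```

```text
0.0 [ 0.24   -0.522   0.2459] [[ 0.9086  0.4176 -0.0004]
 [ 0.4176 -0.9086  0.0016]
 [ 0.0003 -0.0016 -1.    ]] [ 0.3281  0.4164 -0.1049] 0.08802779585992018 0.008
top vial_red 0.6 [308.6, 232.4, 323.1, 246.7] 147 [0.479  0.2206 0.08  ]
top vial_yellow 0.54 [338.8, 236.2, 355.6, 251.9] 167 [0.4757 0.1611 0.08  ]
top vial_blue 0.51 [276.2, 234.8, 292.6, 245.9] 146 [0.4818 0.2799 0.08  ]
top vial_white 0.62 [372.7, 234.7, 390.5, 248.9] 178 [0.4731 0.1028 0.08  ]
top rack 0.74 [271.3, 223.6, 396.5, 259.2] 3519 [0.4729 0.1919 0.08  ]
top flask 0.61 [221.1, 207.9, 251.2, 243.0] 784 [0.5083 0.3631 0.08  ]
top beaker 0.97 [420.2, 216.8, 446.3, 244.0] 546 [0.489  0.0052 0.08  ]
scene vial_red 0.76 [306.8, 225.7, 321.9, 253.9] 388 [0.464  0.2411 0.08  ]
scene vial_yellow 0.91 [332.5, 214.1, 347.4, 238.0] 321 [0.4624 0.1812 0.08  ]
scene vial_blue 0.87 [283.5, 241.9, 298.2, 270.0] 449 [0.4672 0.2983 0.08  ]
scene vial_white 0.67 [349.7, 202.2, 364.6, 226.2] 327 [0.4588 0.1256 0.08  ]
scene rack 0.63 [266.5, 209.0, 381.1, 304.9] 4191 [0.425  0.2808 0.08  ]
scene flask 0.95 [216.5, 258.5, 255.8, 321.3] 1782 [0.4753 0.4077 0.08  ]
scene beaker 0.79 [364.7, 183.2, 389.0, 220.7] 699 [0.4519 0.0739 0.08  ]
scene beaker 0.26 [285.2, 243.1, 299.0, 269.6] 385 [0.4676 0.2986 0.08  ]
```

```bash
python3 - <<'E'
import cv2,numpy as np
a=cv2.imread("pics/top0.png")[180:290,200:460];b=cv2.imread("pics/scene0.png")[170:330,200:400]
a=cv2.resize(a,None,fx=3,fy=3,interpolation=2);cv2.imwrite("pics/top0c.png",a)
cv2.imwrite("pics/scene0c.png",cv2.resize(b,None,fx=3.5,fy=3.5,interpolation=2))
E
```

```text
(no output)
```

View pics/top0c.png

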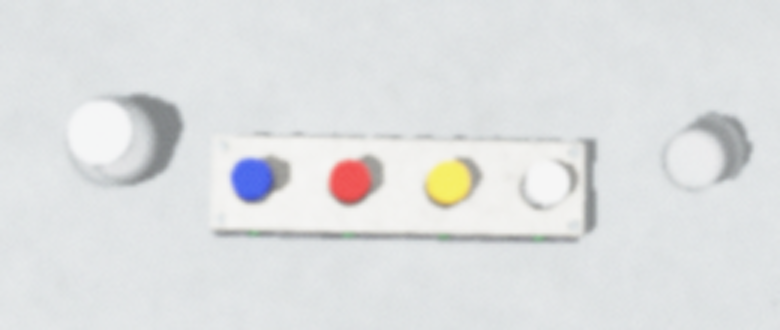

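View pics/scene0.png

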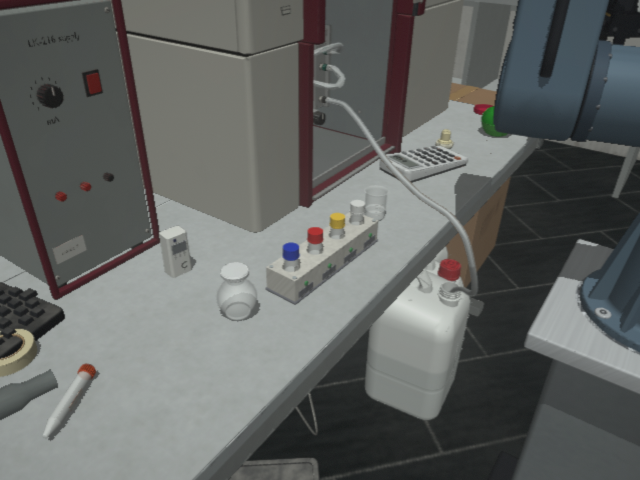

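Caps run blue, red, yellow, white from left to right in the top crop (blue at about (284,240) and white at about (382,242) in the full picture). The flask is past the blue end and the beaker past the white end. Next I check the full top view for obstacles and refine the cap positions.

View pics/top0.png

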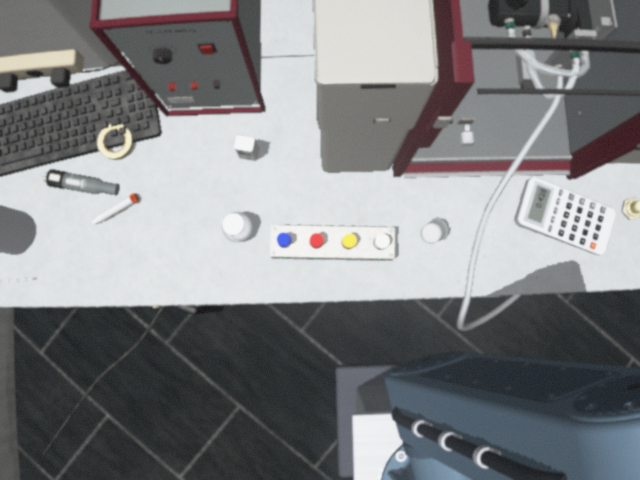

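```bash
python3 - <<'E'
from h import *
np.set_printoptions(precision=4,suppress=True)
C={n:cam(n) for n in("top","scene")}
obs={}
for n,c in C.items():
    hsv=cv2.cvtColor(c["color"],cv2.COLOR_RGB2HSV).astype(int); H,S,V=[hsv[...,i] for i in range(3)]
    box=np.zeros(H.shape,bool)
    if n=="top": box[215:265,265:400]=1
    else: box[195:300,265:375]=1
    for k,m in dict(red=(H<8)|(H>172),yellow=(H>18)&(H<35),blue=(H>105)&(H<130)).items():
        mm=m&(S>110)&(V>80)&box; v,u=np.nonzero(mm); uv=(u.mean(),v.mean())
        obs[n,k]=uv; print(n,k,uv,len(u),(u.min(),u.max(),v.min(),v.max()),atz(c,uv,.078 if n=="top" else .074))
for k in("red","yellow","blue"):
    o=[ray(C[n],obs[n,k]) for n in C]
    A=np.vstack([np.eye(3)-np.outer(d,d)/(d@d) for _,d in o]); b=np.hstack([(np.eye(3)-np.outer(d,d)/(d@d))@p for p,d in o])
    print(k,"tri",np.linalg.lstsq(A,b,rcond=None)[0])
c=C["scene"]
for uv in((305,205),(248,229),(50,300),(155,243)): print(uv,atz(c,uv,0))
E
```

```text
top red (np.float64(316.2464788732394), np.float64(240.00704225352112)) 142 (np.int64(310), np.int64(322), np.int64(234), np.int64(246)) [0.4795 0.2191 0.078 ]
top yellow (np.float64(349.0408163265306), np.float64(240.61904761904762)) 147 (np.int64(343), np.int64(355), np.int64(234), np.int64(247)) [0.4766 0.1597 0.078 ]
top blue (np.float64(283.5147058823529), np.float64(239.375)) 136 (np.int64(278), np.int64(290), np.int64(233), np.int64(246)) [0.4824 0.2785 0.078 ]
scene red (np.float64(314.85779816513764), np.float64(235.0137614678899)) 218 (np.int64(308), np.int64(322), np.int64(227), np.int64(243)) [0.478 0.22  0.074]
scene yellow (np.float64(337.020202020202), np.float64(220.43434343434345)) 198 (np.int64(330), np.int64(344), np.int64(213), np.int64(228)) [0.4749 0.1604 0.074 ]
scene blue (np.float64(290.531914893617), np.float64(251.05531914893618)) 235 (np.int64(283), np.int64(298), np.int64(243), np.int64(259)) [0.4812 0.2795 0.074 ]
red tri [0.4795 0.2189 0.073 ]
yellow tri [0.4765 0.1591 0.0729]
blue tri [0.4825 0.2785 0.073 ]
(305, 205) [0.6295 0.0368 0.    ]
(248, 229) [0.6601 0.1771 0.    ]
(50, 300) [0.7644 0.5152 0.    ]
(155, 243) [0.7621 0.3123 0.    ]
```

```bash
python3 - <<'E'
from h import *
np.set_printoptions(precision=3,suppress=True)
T,S=cam("top"),cam("scene")
for uv in((520,165),(490,205),(472,255),(466,300),(462,325),(434,232)):
    print(uv)
    for z in(0,.03,.06,.1,.15,.2,.25,.3):
        p=atz(T,uv,z); q=cv2.projectPoints(p.reshape(1,3),S["rvec"],S["tvec"],S["camera_matrix"],S["dist_coeffs"])[0].ravel()
        print("  ",p,q.round(0))
s=manip.state(); R=np.array(s["tcp_rot"]);p=np.array(s["position"])
for k,t in dict(red=(.479,.2195,.13),yellow=(.476,.160,.13),blue=(.482,.279,.13)).items(): print(k,R.T@(np.array(t)-p))
E
```

```text
(520, 165)
   [ 0.627 -0.195  0.   ] [364. 167.]
   [ 0.62  -0.184  0.03 ] [365. 158.]
   [ 0.613 -0.174  0.06 ] [366. 147.]
   [ 0.605 -0.16   0.1  ] [368. 133.]
   [ 0.594 -0.142  0.15 ] [369. 114.]
   [ 0.582 -0.124  0.2  ] [372.  93.]
   [ 0.571 -0.107  0.25 ] [374.  70.]
   [ 0.56  -0.089  0.3  ] [376.  45.]
(490, 205)
   [ 0.547 -0.127  0.   ] [380. 187.]
   [ 0.542 -0.118  0.03 ] [381. 176.]
   [ 0.538 -0.109  0.06 ] [382. 165.]
   [ 0.532 -0.097  0.1  ] [383. 150.]
   [ 0.524 -0.083  0.15 ] [385. 129.]
   [ 0.516 -0.068  0.2  ] [387. 106.]
   [ 0.509 -0.054  0.25 ] [389.  82.]
   [ 0.501 -0.039  0.3  ] [392.  55.]
(472, 255)
   [ 0.449 -0.084  0.   ] [412. 207.]
   [ 0.447 -0.077  0.03 ] [413. 196.]
   [ 0.445 -0.069  0.06 ] [414. 184.]
   [ 0.442 -0.059  0.1  ] [415. 167.]
   [ 0.439 -0.046  0.15 ] [417. 144.]
   [ 0.435 -0.033  0.2  ] [419. 120.]
   [ 0.432 -0.02   0.25 ] [421.  94.]
   [ 0.429 -0.008  0.3  ] [423.  65.]
(466, 300)
   [ 0.361 -0.068  0.   ] [450. 223.]
   [ 0.361 -0.061  0.03 ] [450. 211.]
   [ 0.362 -0.054  0.06 ] [451. 198.]
   [ 0.362 -0.044  0.1  ] [452. 181.]
   [ 0.363 -0.032  0.15 ] [453. 157.]
   [ 0.363 -0.02   0.2  ] [455. 131.]
   [ 0.364 -0.008  0.25 ] [456. 103.]
   [0.364 0.004 0.3  ] [458.  73.]
(462, 325)
   [ 0.313 -0.058  0.   ] [472. 233.]
   [ 0.315 -0.051  0.03 ] [472. 221.]
   [ 0.316 -0.044  0.06 ] [473. 207.]
   [ 0.318 -0.035  0.1  ] [474. 189.]
   [ 0.321 -0.023  0.15 ] [475. 164.]
   [ 0.324 -0.012  0.2  ] [476. 138.]
   [0.326 0.    0.25 ] [477. 109.]
   [0.329 0.012 0.3  ] [479.  78.]
(434, 232)
   [ 0.496 -0.011  0.   ] [374. 215.]
   [ 0.493 -0.005  0.03 ] [375. 203.]
   [0.49 0.   0.06] [376. 190.]
   [0.485 0.008 0.1  ] [378. 173.]
   [0.48  0.018 0.15 ] [380. 150.]
   [0.475 0.027 0.2  ] [382. 125.]
   [0.469 0.037 0.25 ] [385.  98.]
   [0.464 0.046 0.3  ] [387.  69.]
red [ 0.527 -0.574  0.117]
yellow [ 0.499 -0.522  0.117]
blue [ 0.554 -0.627  0.117]
```

View pics/scene0c.png

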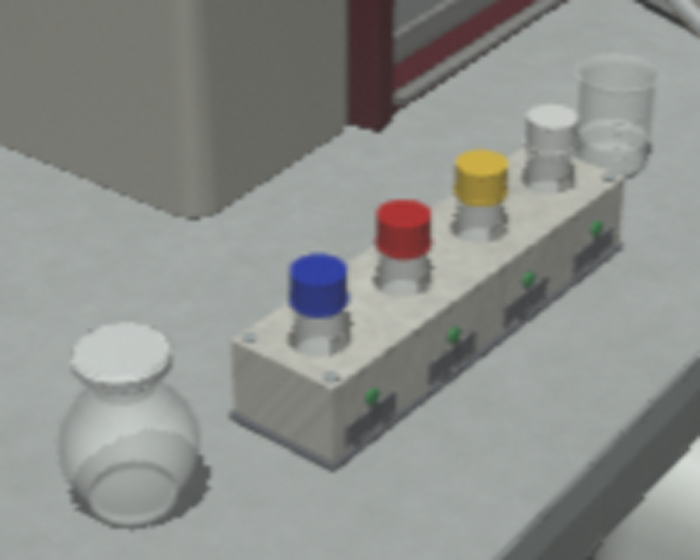

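The numbers agree: triangulated cap spacing is about 59.7 mm. The hose lies at or below about 0.12 m, under the travel height. I move above red with the fingers closed.

Careful with the scale: shifts go in shares of 600 mm and turns go in shares of pi rad. That gives: -0.574 m is -0.9567, 0.086 m is 0.1433.

>>> servo_tool(
  commands=[
    [[0.0333, -0.0367, -0.0083], 0, 0],
    [[0.095, -0.1033, -0.0167], 0, 0],
    [[0.1633, -0.1783, -0.0167], 0, 0],
    [[0.2317, -0.2517, -0.0167], 0, 0],
    [[0.3, -0.3267, -0.0167], 0, 0],
    [[0.3683, -0.4017, -0.0167], 0, 0],
    [[0.4367, -0.475, -0.0167], 0, 0],
    [[0.505, -0.55, -0.0167], 0, 0],
    [[0.5733, -0.625, -0.0167], 0, 0],
    [[0.6417, -0.6983, -0.0167], 0, 0],
    [[0.71, -0.7733, -0.0167], 0, 0],
    [[0.7783, -0.8483, 0], 0, 0],
    [[0.8417, -0.9167, 0.0167], 0, 0],
    [[0.8667, -0.945, 0.05], 0, 0],
    [[0.8783, -0.9567, 0.0917], 0, 0],
    [[0.8783, -0.9567, 0.1333], 0, 0],
    [[0.8783, -0.9567, 0.1433], 0, 0],
    [[0.8783, -0.9567, 0.1433], 0, 0],
  ],
  newtons=10,
)

```text
clock: 3.25
position: [0.4793, 0.2191, 0.1609]
tcp_rot: [[0.909, 0.417, -0.0], [0.417, -0.909, -0.0], [-0.0, -0.0, -1.0]]
ft_force: [0.1, 0.1, 0.1]
finger_gap: 0.0003
grip_force: 0.0
```

```bash
python3 - <<'E'
from h import *
np.set_printoptions(precision=4,suppress=True)
s=manip.state(); R=np.array(s["tcp_rot"]);p=np.array(s["position"]); print(s["clock"],p,R,s["ft_force"],s["finger_gap"],s["joint_positions"])
c=cam("wrist"); cv2.imwrite("pics/w1.png",c["color"][:,:,::-1])
Tt=np.array(c["T_tool_cam"])
hsv=cv2.cvtColor(c["color"],cv2.COLOR_RGB2HSV).astype(int); H,S,V=[hsv[...,i] for i in range(3)]
for k,m in dict(red=(H<8)|(H>172),yellow=(H>18)&(H<35),blue=(H>105)&(H<130)).items():
    mm=(m&(S>110)&(V>80)).astype(np.uint8); n,l,st,ce=cv2.connectedComponentsWithStats(mm)
    j=1+st[1:,4].argmax(); q=cv2.undistortPoints(ce[j].reshape(1,1,2),c["camera_matrix"],c["dist_coeffs"])[0,0]
    d=R@Tt[:3,:3]@np.array([*q,1]); o=p+R@Tt[:3,3]; print(k,st[j],ce[j],o+d*(.079-o[2])/d[2])
E
```

```text
3.25 [0.4793 0.2191 0.1609] [[ 0.9087  0.4174 -0.0002]
 [ 0.4174 -0.9087 -0.    ]
 [-0.0002 -0.0001 -1.    ]] [0.0698 0.085  0.0813] 0.0003230059608836352 [ 11.6443   9.7589 103.3867   0.0003  66.866   76.9725]
red [ 304  223   38   43 1362] [322.4743 244.0441] [0.4846 0.2197 0.079 ]
yellow [ 225  422  256   16 1435] [377.6969 431.2348] [0.3651 0.1176 0.079 ]
blue [ 218  181   44   44 1453] [239.3889 202.7894] [0.4874 0.278  0.079 ]
```

View pics/w1.png

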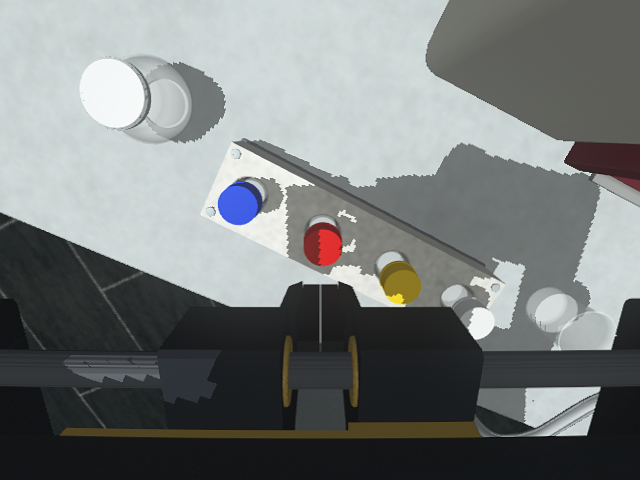

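The wrist view shows red at (322,244), with the fingers over the row and well clear of the flask and beaker. It puts the cap 3–5 mm further in x than the fixed cameras do, so I aim 2 mm further out as a compromise. I then descend gently and watch the force.

To row units: 0.077 m is 0.1283, 0.066 m is 0.11.

>>> servo_tool(
  commands=[
    [[0.0033, 0, 0.05], 0, 0],
    [[0.0033, 0, 0.0917], 0, 0],
    [[0.0033, 0, 0.11], 0, 0],
    [[0.0033, 0, 0.1183], 0, 0],
    [[0.0033, 0, 0.1233], 0, 0],
    [[0.0033, 0, 0.1283], 0, 0],
    [[0.0033, 0, 0.1283], 0, 0],
  ],
)

```text
clock: 4.18
position: [0.4817, 0.2201, 0.0844]
tcp_rot: [[0.909, 0.418, 0.002], [0.418, -0.909, 0.0], [0.001, 0.0, -1.0]]
ft_force: [-0.1, 0.1, 3.6]
finger_gap: 0.0003
grip_force: 1.5
```

To row units: 0.008 m is 0.0133, 0.002 m is 0.0033.

>>> servo_tool(
  commands=[
    [[0, 0, 0.0033], 0, 0],
    [[0, 0, 0.0067], 0, 0],
    [[0, 0, 0.01], 0, 0],
    [[0, 0, 0.0117], 0, 0],
    [[0, 0, 0.0133], 0, 0],
    [[0, 0, 0.0133], 0, 0],
  ],
)

```text
clock: 4.92
position: [0.4818, 0.2201, 0.0763]
tcp_rot: [[0.909, 0.418, 0.001], [0.418, -0.909, 0.0], [0.001, 0.0, -1.0]]
ft_force: [1.3, 0.4, 7.2]
finger_gap: 0.0007
grip_force: 3.8
```

To row units: 0.0015 m is 0.0025, 0.001 m is 0.0017.

>>> servo_tool(
  commands=[
    [[0, 0, 0.0017], 0, 0],
    [[0, 0, 0.0025], 0, 0],
    [[0, 0, 0.0025], 0, 0],
  ],
)

```text
clock: 5.3
position: [0.482, 0.2202, 0.0754]
tcp_rot: [[0.909, 0.418, 0.002], [0.418, -0.909, 0.0], [0.002, 0.0, -1.0]]
ft_force: [0.0, -1.2, 11.6]
finger_gap: 0.0005
grip_force: 5.7
```

Force rises about 4 N/mm, so red is on its stop. Lifting and going to yellow.

To row units: 0.053 m is 0.0883, -0.045 m is -0.075.

>>> servo_tool(
  commands=[
    [[0, 0, -0.0167], 0, 0],
    [[0, 0, -0.05], 0, 0],
    [[0, 0, -0.075], 0, 0],
    [[-0.0167, 0.0317, -0.075], 0, 0],
    [[-0.0367, 0.0683, -0.075], 0, 0],
    [[-0.0467, 0.0883, -0.075], 0, 0],
    [[-0.0467, 0.0883, -0.075], 0, 0],
    [[-0.0467, 0.0883, -0.0417], 0, 0],
    [[-0.0467, 0.0883, -0.025], 0, 0],
    [[-0.0467, 0.0883, -0.0183], 0, 0],
    [[-0.0467, 0.0883, -0.0133], 0, 0],
    [[-0.0467, 0.0883, -0.01], 0, 0],
    [[-0.0467, 0.0883, -0.0067], 0, 0],
    [[-0.0467, 0.0883, -0.0033], 0, 0],
    [[-0.0467, 0.0883, -0.0017], 0, 0],
    [[-0.0467, 0.0883, -0.0017], 0, 0],
  ],
)

```text
clock: 7.3
position: [0.4784, 0.1603, 0.076]
tcp_rot: [[0.909, 0.418, 0.001], [0.418, -0.909, 0.0], [0.001, 0.0, -1.0]]
ft_force: [-2.6, 0.5, 9.5]
finger_gap: 0.0006
grip_force: 4.7
```

To row units: 0.001 m is 0.0017.

>>> servo_tool(
  commands=[
    [[0, 0, 0.0017], 0, 0],
    [[0, 0, 0.0017], 0, 0],
  ],
)

```text
clock: 7.55
position: [0.4786, 0.1604, 0.0754]
tcp_rot: [[0.909, 0.418, 0.002], [0.418, -0.909, 0.0], [0.002, 0.0, -1.0]]
ft_force: [-2.9, 1.1, 12.8]
finger_gap: 0.0002
grip_force: 6.0
```

To row units: -0.106 m is -0.1767, -0.002 m is -0.0033.

>>> servo_tool(
  commands=[
    [[0, 0, -0.0167], 0, 0],
    [[0, 0, -0.05], 0, 0],
    [[0, 0, -0.075], 0, 0],
    [[0.0167, -0.0317, -0.075], 0, 0],
    [[0.0467, -0.0883, -0.075], 0, 0],
    [[0.075, -0.145, -0.075], 0, 0],
    [[0.0917, -0.1767, -0.075], 0, 0],
    [[0.0917, -0.1767, -0.075], 0, 0],
    [[0.0917, -0.1767, -0.0417], 0, 0],
    [[0.0917, -0.1767, -0.025], 0, 0],
    [[0.0917, -0.1767, -0.0183], 0, 0],
    [[0.0917, -0.1767, -0.0133], 0, 0],
    [[0.0917, -0.1767, -0.01], 0, 0],
    [[0.0917, -0.1767, -0.0067], 0, 0],
    [[0.0917, -0.1767, -0.0033], 0, 0],
    [[0.0917, -0.1767, -0.0017], 0, 0],
    [[0.0917, -0.1767, 0], 0, 0],
    [[0.0917, -0.1767, 0], 0, 0],
  ],
)

```text
clock: 9.8
position: [0.4843, 0.2796, 0.0755]
tcp_rot: [[0.909, 0.418, 0.002], [0.418, -0.909, 0.0], [0.002, 0.001, -1.0]]
ft_force: [-2.3, -2.0, 11.2]
finger_gap: 0.0004
grip_force: 5.9
```

All three are on their stops. I lift, back off, and verify.

To row units: 0.44 m is 0.7333, 0.425 m is 0.7083.

>>> servo_tool(
  commands=[
    [[0, 0, -0.0167], 0, 0],
    [[0, 0, -0.0667], 0, 0],
    [[0, 0, -0.15], 0, 0],
    [[0, 0, -0.2333], 0, 0],
    [[-0.0667, 0.05, -0.2833], 0, 0],
    [[-0.1333, 0.1167, -0.3], 0, 0],
    [[-0.2, 0.1917, -0.3], 0, 0],
    [[-0.2667, 0.2667, -0.3], 0, 0],
    [[-0.3333, 0.3417, -0.3], 0, 0],
    [[-0.4, 0.4167, -0.3], 0, 0],
    [[-0.4667, 0.4917, -0.3], 0, 0],
    [[-0.5333, 0.5667, -0.3], 0, 0],
    [[-0.6, 0.6417, -0.3], 0, 0],
    [[-0.65, 0.7083, -0.3], 0, 0],
    [[-0.6667, 0.7333, -0.3], 0, 0],
    [[-0.6667, 0.7333, -0.3], 0, 0],
  ],
)

```text
clock: 11.8
position: [0.3037, -0.2874, 0.2539]
tcp_rot: [[0.909, 0.416, -0.0], [0.416, -0.909, 0.001], [0.0, -0.001, -1.0]]
ft_force: [-0.1, 0.7, -0.3]
finger_gap: 0.0002
grip_force: 0.0
```

```bash
python3 - <<'E'
from h import *
np.set_printoptions(precision=4,suppress=True)
C={n:cam(n) for n in("top","scene")}
print(manip.state()["clock"],manip.state()["position"])
obs={}
for n,c in C.items():
    cv2.imwrite(f"pics/{n}9.png",c["color"][:,:,::-1])
    hsv=cv2.cvtColor(c["color"],cv2.COLOR_RGB2HSV).astype(int); H,S,V=[hsv[...,i] for i in range(3)]
    box=np.zeros(H.shape,bool)
    if n=="top": box[215:265,265:400]=1
    else: box[195:300,265:375]=1
    for k,m in dict(red=(H<8)|(H>172),yellow=(H>18)&(H<35),blue=(H>105)&(H<130)).items():
        v,u=np.nonzero(m&(S>110)&(V>80)&box); obs[n,k]=(u.mean(),v.mean()) if len(u) else (0,0)
    for t in("vial_white","flask","beaker"):
        r=nets.trace(n,t); print(n,t,r[0]["extent"] if r else None)
for k in("red","yellow","blue"):
    o=[ray(C[n],obs[n,k]) for n in C]
    A=np.vstack([np.eye(3)-np.outer(d,d)/(d@d) for _,d in o]); b=np.hstack([(np.eye(3)-np.outer(d,d)/(d@d))@p for p,d in o])
    print(k,"tri",np.linalg.lstsq(A,b,rcond=None)[0])
cv2.imwrite("pics/s9c.png",cv2.resize(C["scene"]["color"][170:330,200:400,::-1],None,fx=3.5,fy=3.5,interpolation=2))
E
```

```text
11.9 [ 0.3041 -0.286   0.2539]
top vial_white [375.3, 238.6, 390.0, 251.9]
top flask [220.0, 208.3, 252.6, 242.2]
top beaker [420.9, 218.0, 446.8, 244.0]
scene vial_white [348.6, 204.4, 361.6, 225.7]
scene flask [216.9, 261.2, 255.4, 321.1]
scene beaker [364.0, 185.6, 387.8, 219.9]
red tri [0.4797 0.2189 0.0631]
yellow tri [0.4768 0.1587 0.0629]
blue tri [0.4826 0.2785 0.0631]
```

View pics/s9c.png

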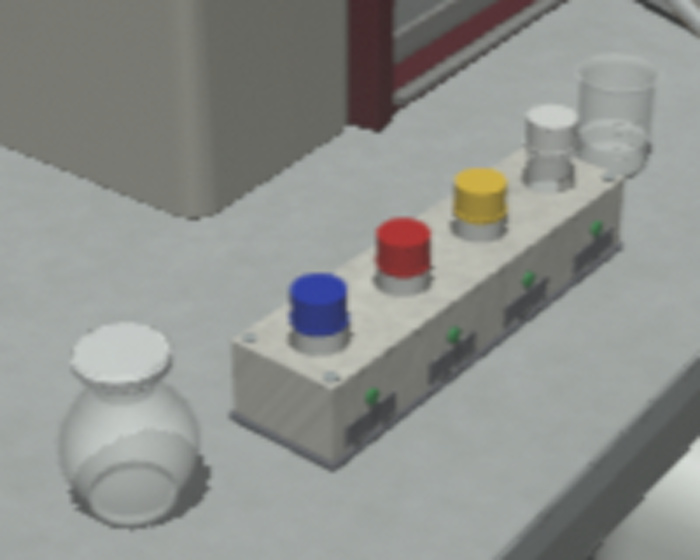

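Blue, red and yellow (crop pixels (319,305), (403,248) and (480,196)) have each sunk 10 mm. White, flask and beaker look the same as before.

```bash
python3 -c "
from plant import manip
print(manip.sign_off())"
```

```text
the job is handed in; nothing more can be done
None
```

I pressed red, then yellow, then blue down to their stops (each measured 10 mm lower, at most 13 N read while pressing); the white vial is still up, the flask and beaker look undisturbed, and I handed the job in at about 12 s.

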